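Hang the stray stamp on the stamp carousel

ROBOT

A 7-joint arm with a two-finger parallel gripper is mounted at the origin on the work surface. World frame = base frame: x ahead of the robot, y to its left, z up, the work surface at z = 0. Lengths are in m, angles in rad, forces in N, time in s.
With the tool pointing down it reaches from about 0.4 to 0.85 m from the base axis. Payload 4.5 kg.
Tool frame: the origin (TCP) lies between the finger pads; the fingertips stand 19 mm ahead of it and the grasp point (between the pads) is the TCP (r.tips_ahead is the distance from the TCP to the fingertips, in m); z points along the fingers, y is the line along which they close (so a half turn about z gives the same grasp; the last joint's range is limited). The gripper opens to 88 mm and grips with 3 to 60 N. Pads are 18 mm wide; open, the fingers measure 123 mm over their backs; the gripper's body (75 mm by 187 mm) begins 45 mm behind the grasp point.
Start: joints at [1.357, 0.689, -0.195, 1.565, 0.157, 0.902, -0.215], TCP at [0.153, -0.606, 0.258] pointing down, gripper open.
Joint ranges: [-3.01, 3.01], [-0.46, 2.08], [-1.47, 1.51], [0.13, 2.56], [-1, 4.14], [0.04, 2.09], [-2.66, 2.66]. Speed limits (rad/s): [2.57, 2.57, 3.14, 3.14, 3.14, 3.14, 3.14].

INTERFACE

Orientations are given as a unit quaternion [x, y, z, w].
In Python, from plant import r, cams, models gives the robot as it stands. The module is installed in compiled form; this text tells all that it offers.
- The arm moves only by the tool jog_arm, never from a script. Its arguments are lists of equal length, an entry for each row: "turn": the turn, a rotation vector about the tool's x, y, z in rad, a list of three; "translation": the shift along the tool's x, y, z in m, a list of three; "grip": the closure, from 0 (fully open) to 1 (shut). In form: {"turn": [[ax, ay, az], ...], "translation": [[tx, ty, tz], ...], "grip": [grip, ...]}. A call has 1 to 20 rows; each row is the pose to reach, as a shift and turn from the pose commanded when the call began, along the tool's axes at that moment; what a row does not reach only later rows make up. A row lasts 1/8 s, in which the tool goes at most 62.5 mm and 10.7 degrees, less where a joint would pass 70% of its speed; a pose out of reach is approached as far as the arm can. A call with a gripper value outside its range is refused whole. The fingers move at their own pace and stop on an object; "force" is the grip in N (left out, the last holds). Time passes only in rows, so rows that repeat a pose let the fingers close. It gives the time, the measured TCP pose, the force, the opening and the grip force at its end, in the units of the state.
- r.get_state(): the state, without advancing time (a new reading comes with each control period).
- cams.snapshot(name): name is "side" or "top" or "wrist"; returns the picture (384x512x3 uint8, red, green, blue); there is no depth.
- cams.camera_params(name): a dict with "fx", "fy", "cx", "cy" (pixels), "k1" (the pictures are not rectified: a ray, as slopes to the right and down, at radius r is drawn at 1 + k1 r^2 times it, then the intrinsics apply), "eye" and "orientation" of the camera in the world. Camera axes: x right, y up, looking along -z (the intrinsics and any distortion apply to the point x, -y, -z); pixel columns grow to the right and rows downward; lengths in m; the calibration is good to about 2 mm. A picture is of the moment at which its call begins: read the wrist's pose just before it. camera_params takes no time and is no camera call; for the wrist camera it gives the pose at the moment of the call.
- r.finish_job(): hands the job in; it is judged then, once.
Trained networks look in the newest picture that a camera, given by its name, has taken for a name from the list of things; names that differ only in an ending like _2 or _b are one class to them, and where a whole thing is asked for, a point or a joint stands for the part that bears it (a point fixed in the world has none). Each returns a list of dicts, best first, with "p" (0 to 1); they miss things now and then, are a little off and sometimes report something else, mostly with a low value. They report only what shows in the picture. A call takes as long as a camera call.
- models.find_in(camera, name): "position" ([x, y, z] in m, in world coordinates, good to about 4 mm: the middle of the surface that is visible of it).
- models.masks_of(camera, name): "pixels" (384x512 bool, what is visible of it).
- models.place_of(camera, name): "position" ([x, y, z] in m, in world coordinates, good to about 4 mm: a listed point, or the origin of a listed thing).
The state is a dict: "clock": time; "q": joint angles; "qd": joint speeds; "joint_torque": joint torques, N m; "tool_pos": TCP position; "eef_rot": TCP orientation; "contact_force": force on the tool from outside, world axes, zero at the start; "moment": the same for the moment, N m; "opening": opening from 0.0 (shut) to 1.0 (fully open); "finger_force": force on a finger pad.
Only numpy, scipy, OpenCV 4.12 (cv2) and the standard library are available. Lean on these libraries where they do the work, as an engineer would, in place of code of your own. Each camera call takes 0.05 s, during which the arm holds its last target. There are 200 camera calls.

TASK

Turn the stamp carousel until its one empty place faces straight to the front of the desk, where the robot stands; only then hang the loose stamp there, its waist pushed gently all the way in to the end of the slot and its grip set down behind the raised rim, hanging upright. Do not force the stamp against the carousel (never harder than about 25 N), and leave everything else on the desk where it is.

Things in the scene. Friction and masses are not known exactly. Their poses are not given: they have to be found in the camera images.
- foot: Stamp carousel on the desk: fixed black foot 150 mm across and 18 mm high, with a post that carries the grey turning disc (see rotor). Origin: on the carousel's upright axis, at desk level.
- rotor (a joint): Turn of the carousel, rad, growing anticlockwise seen from above. At 0, and again at 6.283, the empty place points to -x, straight to the front of the desk where the robot stands; at value q it points to the direction (-cos q, -sin q) from the axis. Turns freely past both values (from -4 to 10.3), stays where it is left; about 0.08 N m of friction.
- disc_middle (a point): Carousel's axis, at the MIDDLE of the heights at which the disc may be clamped, not at the true one: the disc's upper face lies level anywhere within 18 mm above or below this point and must be found by touch. The disc is 210 mm across and 5 mm thick, with five slots 72 degrees apart: four hold stamps like the loose one, held fast, grips standing 48 mm above the upper face; one is empty.
- knob_top (a point): Carousel's axis, 45 mm above disc_middle: where the flat top of the turning knob would be at the middle height (the true top is within 18 mm above or below, always 45 mm above the disc's true upper face). The knob is a round black cylinder, 34 mm across, reaching down to 6 mm above the disc's upper face, where a collar 48 mm wide begins.
- front_seat (a point): Where the axis of the hung stamp has to be when the empty place points to the front: 75 mm from the carousel's axis towards -x, at the height of disc_middle (not the true height). Each slot is radial, 12 mm wide, cut through the disc; its closed inner end is 70 mm from the carousel's axis. A hung stamp's waist lies against it, the underside of its grip on the disc's upper face.
- front_mouth (a point): Disc's edge at the front, 105 mm from the carousel's axis towards -x, at the height of disc_middle (not the true height). A slot's mouth widens from 12 mm at 92 mm from the axis to 30 mm at the edge. From 89.5 mm to 105 mm from the axis the rim stands 4 mm above the disc's upper face, so it is 9 mm thick; the stamp's grip must pass over it, its handle foot under the disc.
- stamp_mid (a point): Middle of the loose stamp, 48 mm above its foot, on its axis: the flat underside of the grip. It stands upright on the desk; wood, 96 mm tall, 50 to 100 g. From the bottom: block 48 x 28 x 18 mm (long side along x), round handle foot 22 mm across from 18 to 34 mm, waist 10 mm across from 34 to 48 mm, straight round grip 24 mm across from 48 to 88 mm, rounded top to 96 mm.
- inkpad: Ink pad, 70 x 110 x 15 mm, loose; leave alone. Origin under its centre.
- selfinker: Black self-inking stamp, 62 x 34 x 84 mm, loose; leave alone. Origin under its centre.
- terminal: Card terminal, 165 x 78 x 50 mm, loose; leave alone. Origin under its centre.
- calculator: Desk calculator, 150 x 105 x 28 mm, loose; leave alone. Origin under its centre.
- bowl: Glass bowl of sugar cubes, 110 mm across, 45 mm high, loose; leave alone. Origin under its centre.

How it is judged:
By the outcome, as a careful person would: the job done as asked, in the order asked, and still so for the second after the job is handed in, with the robot touching nothing.
It also fails if it takes over 67 s, if anything falls off the work surface, if the arm or the gripper's body presses on something with over 40 N, if the wrist force passes 120 N, or if a joint passes its speed limit or range.

## Working session

There is one attempt and no reset: what is moved stays moved. The work goes in short steps, Python scripts to look and compute and a tool call to move; the robot and the scene stay as the last step left them, time stands still between calls to the robot, and variables do not carry over. Pictures are saved under pics/ and viewed, at most 10 in all, crops included, and the job is handed in when it is done.

Besides the shell and the picture viewer there is one more tool, called as name(argument=value, ...) on one line, values as JSON. jog_arm: Moves the arm, as the interface text tells. Its arguments: {"type":"object","properties":{"turn":{"type":"array"},"translation":{"type":"array"},"grip":{"type":"array"},"force":{"type":"number"}},"required":["turn","translation","grip"]}

```bash
mkdir -p pics
python3 - <<'E'
from plant import r,cams,models
import cv2,numpy as np
s=r.get_state();print(s)
ims=[]
for c in("side","top"):
    im=cams.snapshot(c);ims.append(im)
    for n in("foot","disc_middle","knob_top","front_seat","stamp_mid","inkpad","selfinker","terminal","calculator","bowl"):
        for d in models.place_of(c,n)[:2]:print(c,n,np.round(d["position"],3),round(d["p"],2))
    print(cams.camera_params(c))
    cv2.imwrite(f"pics/{c}1.png",im[:,:,::-1])
E
```

```text
{'clock': 0.0, 'q': array([ 1.35678876,  0.68997769, -0.19451143,  1.5663608 ,  0.15730497,
        0.90248944, -0.2150624 ]), 'qd': array([ 6.06475528e-04,  5.95919178e-04,  1.44767759e-03,  9.64784005e-04,
        1.15331110e-05, -4.34892382e-04, -7.18398087e-04]), 'joint_torque': array([-2.25786248e-04, -5.27555716e+01, -1.26721669e+00, -1.53428990e+01,
       -5.27729967e-02,  6.48920875e-03,  1.72684108e-04]), 'tool_pos': array([ 0.1531027 , -0.60533368,  0.2569094 ]), 'eef_rot': array([ 9.92325583e-01,  1.23649052e-01, -1.82793929e-04, -9.03255442e-04]), 'contact_force': array([-0.4913929 , -0.13971665,  0.0100834 ]), 'moment': array([ 0.02079993,  0.0276869 , -0.01464511]), 'finger_force': 0.0, 'opening': 1.0041103530328086}
side foot [0.582 0.062 0.003] 0.81
side stamp_mid [ 0.491 -0.283  0.052] 0.79
side inkpad [ 0.636 -0.261 -0.002] 0.64
side selfinker [0.584 0.061 0.001] 0.6
side selfinker [ 0.516 -0.444 -0.002] 0.56
side terminal [ 0.632  0.369 -0.001] 0.65
side calculator [0.384 0.384 0.001] 0.55
side bowl [ 0.766 -0.133 -0.002] 0.77
{'fx': 491.54896452306866, 'fy': 491.54896452306866, 'cx': 252.60105669740005, 'cy': 197.86356693932453, 'k1': 0.010423101084966255, 'eye': array([0.29592711, 0.87177127, 1.01454051]), 'orientation': array([-0.05616645,  0.38730854,  0.90900083, -0.14336987])}
top disc_middle [0.388 0.384 0.001] 0.32
top stamp_mid [ 0.491 -0.287  0.049] 0.59
top inkpad [ 0.632 -0.266  0.002] 0.91
top inkpad [0.388 0.382 0.002] 0.17
top selfinker [ 0.516 -0.439  0.002] 0.57
top terminal [0.635 0.37  0.002] 0.78
top calculator [0.391 0.384 0.001] 0.63
{'fx': 392.7610679613162, 'fy': 392.7610679613162, 'cx': 259.2051792901273, 'cy': 200.59733797656946, 'k1': -0.09262445023100215, 'eye': array([ 0.52805929, -0.01194649,  1.26638008]), 'orientation': array([ 0.01242218, -0.02428425, -0.69957848,  0.71403496])}
```

View pics/top1.png

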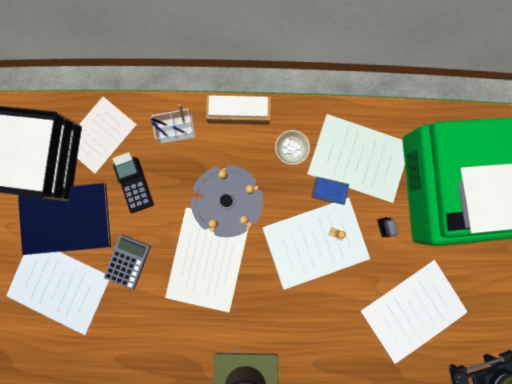

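View pics/side1.png

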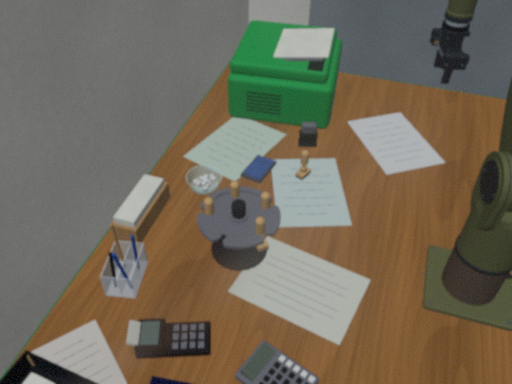

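```bash
cat > h.py <<'E'
import numpy as np,cv2
from scipy.spatial.transform import Rotation as R
from plant import r,cams,models
def ray(P,u,v):
    d=np.array([(u-P['cx'])/P['fx'],(v-P['cy'])/P['fy']]);a=d.copy()
    for _ in range(8): a=d/(1+P['k1']*(a@a))
    return np.array(P['eye']),R.from_quat(P['orientation']).apply([a[0],-a[1],-1])
def atz(P,u,v,z):
    e,d=ray(P,u,v);return e+d*(z-e[2])/d[2]
def proj(P,X):
    c=R.from_quat(P['orientation']).inv().apply(np.array(X)-P['eye']);a=np.array([c[0],-c[1]])/-c[2]
    a=a*(1+P['k1']*(a@a));return np.array([P['cx']+P['fx']*a[0],P['cy']+P['fy']*a[1]])
def tri(A,B):
    (e,d),(f,g)=A,B
    t=np.linalg.lstsq(np.c_[d,-g],f-e,rcond=None)[0];return (e+d*t[0]+f+g*t[1])/2,np.linalg.norm(e+d*t[0]-f-g*t[1])
def go(p,yaw=None):
    "shift/turn in tool axes to world p, tool x at world yaw"
    s=r.get_state();T=R.from_quat(s['eef_rot'])
    o=np.round(T.inv().apply(np.array(p)-s['tool_pos']),4)
    if yaw is None:return o
    c,n=np.cos(yaw),np.sin(yaw)
    D=R.from_matrix(np.array([[c,n,0],[n,-c,0],[0,0,-1.]]))
    return o,np.round((T.inv()*D).as_rotvec(),4)
def blobs(m,amin=8):
    n,l,st,ce=cv2.connectedComponentsWithStats(m.astype(np.uint8))
    return [(np.round(ce[i],1),st[i]) for i in range(1,n) if st[i,4]>=amin]
E
python3 - <<'E'
from h import *
t=cv2.imread('pics/top1.png')[...,::-1].astype(int);s=cv2.imread('pics/side1.png')[...,::-1].astype(int)
def cut(im,x0,y0,x1,y1,f):
    m=np.zeros(im.shape[:2],bool);m[y0:y1,x0:x1]=f(im[y0:y1,x0:x1]);return blobs(m)
br=lambda a:(a[...,0]-a[...,2]>60)
dk=lambda a:a.max(-1)<50
PT,PS=cams.camera_params('top'),cams.camera_params('side')
print(cut(t,205,180,250,222,dk));print(cut(t,200,168,262,230,br))
print(cut(s,222,195,255,222,dk));print(cut(s,200,178,275,254,br))
E
```

```text
[(array([225.8, 200.2]), array([221, 195,  11,  12,  98], dtype=int32))]
[(array([203.2, 170.1]), array([200, 168,  11,   8,  43], dtype=int32)), (array([222.1, 172.7]), array([219, 168,   8,  10,  63], dtype=int32)), (array([254.7, 178.9]), array([243, 168,  19,  25, 257], dtype=int32)), (array([200.9, 195.6]), array([200, 194,   3,   4,  11], dtype=int32)), (array([252., 223.]), array([240, 213,  22,  17, 188], dtype=int32)), (array([212.3, 224.3]), array([209, 220,   8,  10,  62], dtype=int32))]
[(array([238.4, 208.9]), array([232, 200,  13,  18, 177], dtype=int32))]
[(array([227.6, 183.3]), array([220, 178,  18,  10,  91], dtype=int32)), (array([242.3, 181.2]), array([239, 178,   8,   7,  21], dtype=int32)), (array([263.1, 186.7]), array([248, 178,  25,  20, 165], dtype=int32)), (array([205.4, 199.5]), array([200, 196,  12,   9,  67], dtype=int32)), (array([259.2, 220. ]), array([257, 218,   6,   5,  25], dtype=int32)), (array([204.3, 245.3]), array([200, 233,  11,  21, 171], dtype=int32))]
```

Run:
```python
from h import *
PT,PS=cams.camera_params('top'),cams.camera_params('side')
K,e=tri(ray(PT,226,200.2),ray(PS,238.4,204.3));print(K,e)
for p in((222.3,173.5),(250,188.3),(244.5,219.8),(212.5,224)):
    d=atz(PT,*p,K[2]-.02)-K;print(np.round(d,3),np.hypot(*d[:2]),np.degrees(np.arctan2(d[1],d[0])))
P=cams.camera_params('wrist');s=r.get_state();T=R.from_quat(s['eef_rot'])
print('cam in tool',T.inv().apply(P['eye']-s['tool_pos']),(T.inv()*R.from_quat(P['orientation'])).as_matrix().round(2).tolist(),P['fx'],P['cx'],P['cy'])
print(go([K[0]-.06,K[1],.30],0.))
```

```text
[0.58372288 0.06301909 0.16609008] 0.0018099564993841494
[ 0.078  0.014 -0.02 ] 0.07954340700451377 10.230032957692428
[ 0.037 -0.066 -0.02 ] 0.07599618537750523 -60.509092902025195
[-0.053 -0.052 -0.02 ] 0.07444892581861311 -135.27080709414076
[-0.067  0.038 -0.02 ] 0.07700050601600769 150.06460651630994
cam in tool [ 0.06701991 -0.0009812  -0.12718565] [[0.0, 0.97, 0.26], [1.0, 0.0, -0.0], [-0.0, 0.26, -0.97]] 301.6102760790775 252.84291171515062 190.68439739877496
(array([ 0.5232, -0.5576, -0.0423]), array([ 0.    , -0.    ,  0.2478]))
```

jog_arm(turn=[[0, 0, 0.248], [0, 0, 0.248], [0, 0, 0.248], [0, 0, 0.248], [0, 0, 0.248], [0, 0, 0.248], [0, 0, 0.248], [0, 0, 0.248], [0, 0, 0.248], [0, 0, 0.248], [0, 0, 0.248], [0, 0, 0.248], [0, 0, 0.248], [0, 0, 0.248], [0, 0, 0.248], [0, 0, 0.248], [0, 0, 0.248]], translation=[[0.581, -0.543, -0.042], [0.581, -0.543, -0.042], [0.581, -0.543, -0.042], [0.581, -0.543, -0.042], [0.581, -0.543, -0.042], [0.581, -0.543, -0.042], [0.581, -0.543, -0.042], [0.581, -0.543, -0.042], [0.581, -0.543, -0.042], [0.581, -0.543, -0.042], [0.581, -0.543, -0.042], [0.581, -0.543, -0.042], [0.581, -0.543, -0.042], [0.581, -0.543, -0.042], [0.581, -0.543, -0.042], [0.581, -0.543, -0.042], [0.581, -0.543, -0.042]], grip=[1, 1, 1, 1, 1, 1, 1, 1, 1, 1, 1, 1, 1, 1, 1, 1, 1])

```text
clock: 3.22
tool_pos: [0.583, 0.0616, 0.2999]
eef_rot: [1.0, -0.001, -0.0, 0.0]
contact_force: [1.3, 0.7, -0.1]
opening: 0.003
finger_force: 0.0
```

Run:
```python
from h import *
s=r.get_state();print(s['q'].round(3),s['tool_pos'],s['eef_rot'],s['clock'],s['contact_force'])
P=cams.camera_params('wrist');im=cams.snapshot('wrist');cv2.imwrite('pics/w1.png',im[:,:,::-1])
for n in("foot","disc_middle","knob_top","front_seat"):
    for d in models.place_of('wrist',n)[:2]:print(n,np.round(d["position"],3),round(d["p"],2))
print(proj(P,[.5837,.063,.166]),go([.5837,.063,.25],0.))
```

```text
[-0.138  0.585 -0.078  1.638  0.055  0.921 -1.809] [0.58303917 0.06159442 0.29986878] [ 9.99999315e-01 -1.12934375e-03 -7.01352034e-05  2.98759942e-04] 3.225 [ 1.27265826  0.66605853 -0.10940842]
disc_middle [ 0.492 -0.281  0.048] 0.21
[251.81809766 185.65740576] (array([ 0.0004, -0.0003,  0.0498]), array([ 0.0001, -0.    , -0.0006]))
```

View pics/w1.png

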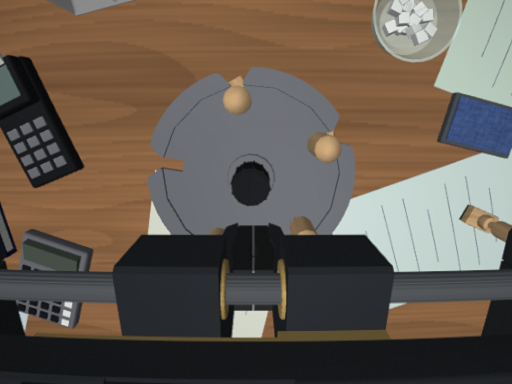

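jog_arm(turn=[[0, 0, 0], [0, 0, 0], [0, 0, 0], [0, 0, 0], [0, 0, 0], [0, 0, 0], [0, 0, 0]], translation=[[0.0, 0.0, 0.05], [0.0, 0.0, 0.09], [0.0, 0.0, 0.1], [0.0, 0.0, 0.104], [0.0, 0.0, 0.107], [0.0, 0.0, 0.11], [0.0, 0.0, 0.11]], grip=[1, 1, 1, 1, 1, 1, 1])

```text
clock: 4.35
tool_pos: [0.5843, 0.0631, 0.1913]
eef_rot: [1.0, -0.0, 0.001, -0.0]
contact_force: [-0.4, 0.4, 6.3]
opening: 0.003
finger_force: 2.7
```

Run:
```python
from h import *
im=cv2.imread('pics/w1.png');cv2.imwrite('pics/w1c.png',cv2.resize(im[60:260,130:370],None,fx=3,fy=3,interpolation=cv2.INTER_CUBIC)[:600])
```

```text
(no output)
```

View pics/w1c.png

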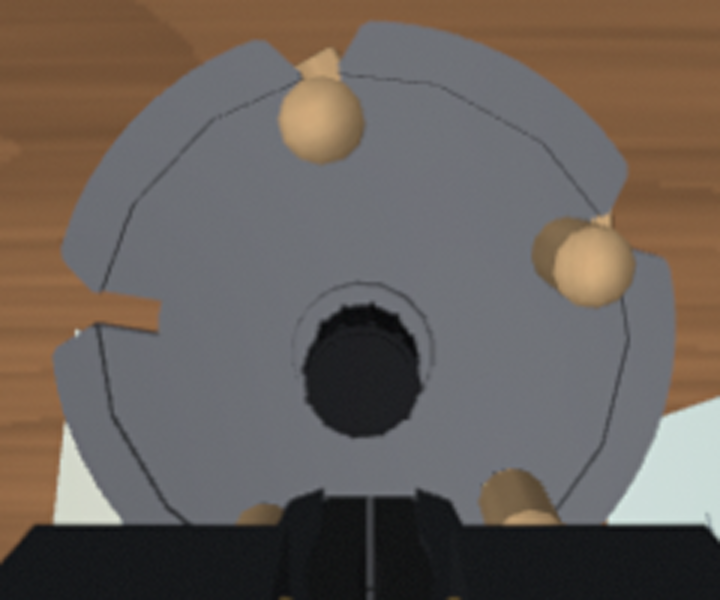

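Run:
```python
from h import *
P=dict(cams.camera_params('wrist'));s=r.get_state();T=R.from_quat(s['eef_rot'])
off=T.inv().apply(P['eye']-s['tool_pos']);ro=T.inv()*R.from_quat(P['orientation'])
T0=R.from_quat([9.99999315e-01,-1.12934375e-03,-7.01352034e-05,2.98759942e-04])
P['eye']=np.array([.58303917,.06159442,.29986878])+T0.apply(off);P['orientation']=(T0*ro).as_quat()
f=lambda a,b,z:atz(P,130+(a+.5)/3-.5,60+(b+.5)/3-.5,z)
K=f(362,372,.1723);print(K)
Q=[f(159,318,.1273),f(128,313,.1273),f(100,307.5,.1313)]
for a in Q:
    d=a-K;print(np.hypot(*d[:2]),np.degrees(np.arctan2(d[1],d[0])))
d=Q[2]-Q[0];print(np.degrees(np.arctan2(d[1],d[0])))
C,(w,h),_=cv2.fitEllipse(np.array([(295,352),(363,283),(434,352),(318,308),(410,308)],np.float32)); print(C,f(*C,.1333))
```

```text
[0.58710418 0.06431784 0.1723    ]
0.06905655716532118 83.49398484101407
0.07958528854738062 83.0856850126943
0.08801541428194817 82.04038097637905
76.76741522372758
(365.3045959472656, 422.8056335449219) [0.55974018 0.06355861 0.1333    ]
```

jog_arm(turn=[[0, 0, 0], [0, 0, 0], [0, 0, 0], [0, 0, 0], [0, 0, 0], [0, 0, 0], [0, 0, 0], [0, 0, 0], [0, 0, 0], [0, 0, 0], [0, 0, 0]], translation=[[0.0, 0, -0.025], [0.002, -0.001, -0.025], [0.002, -0.001, -0.025], [0.002, -0.001, -0.025], [0.002, -0.001, 0.01], [0.002, -0.001, 0.031], [0.002, -0.001, 0.031], [0.002, -0.001, 0.031], [0.002, -0.001, 0.031], [0.002, -0.001, 0.031], [0.002, -0.001, 0.031]], grip=[0.32, 0.32, 0.32, 0.32, 0.32, 0.32, 0.32, 1, 1, 1, 1], force=12)

```text
clock: 5.72
tool_pos: [0.5859, 0.0637, 0.1595]
eef_rot: [1.0, -0.0, 0.001, 0.0]
contact_force: [-0.5, -1.1, 4.6]
opening: 0.378
finger_force: 12.0
```

jog_arm(turn=[[0, 0, -0.17], [0, 0, -0.34], [0, 0, -0.51], [0, 0, -0.68], [0, 0, -0.85], [0, 0, -1.02], [0, 0, -1.19], [0, 0, -1.36], [0, 0, -1.53], [0, 0, -1.7], [0, 0, -1.7], [0, 0, -1.7]], translation=[[0, 0, 0], [0, 0, 0], [0, 0, 0], [0, 0, 0], [0, 0, 0], [0, 0, 0], [0, 0, 0], [0, 0, 0], [0, 0, 0], [0, 0, 0], [0, 0, 0], [0, 0, 0]], grip=[1, 1, 1, 1, 1, 1, 1, 1, 1, 1, 1, 1])

```text
clock: 7.22
tool_pos: [0.5835, 0.0658, 0.1593]
eef_rot: [0.659, 0.752, -0.0, -0.002]
contact_force: [-6.0, 2.4, 8.3]
opening: 0.381
finger_force: 12.0
```

jog_arm(turn=[[0, 0, 0], [0, 0, 0], [0, 0, 0], [0, 0, 0], [0, 0, 0], [0, 0, 0], [0, 0, 0], [0, 0, 0]], translation=[[0, 0, 0], [0, 0, 0], [0, 0, -0.04], [0, 0, -0.09], [0, 0, -0.14], [0, 0, -0.14], [0, 0, -0.14], [0, 0, -0.14]], grip=[0.32, 0.32, 0.32, 0.32, 1, 1, 1, 1])

```text
clock: 8.22
tool_pos: [0.5846, 0.0634, 0.2971]
eef_rot: [0.66, 0.751, -0.001, -0.001]
contact_force: [-0.6, -0.1, -0.7]
opening: 0.251
finger_force: 0.0
```

Run:
```python
from h import *
P=cams.camera_params('wrist');im=cams.snapshot('wrist')
import pickle;pickle.dump((P,im),open('w2.pkl','wb'))
A=np.array([.5835,.0635,0])
for n,x,z in(('seat',-.07,.1273),('mouth',-.092,.1313),('knob',0,.1723)):print(n,proj(P,A+[x,0,z]))
u,v=proj(P,A+[-.075,0,.1273]).astype(int);print(u,v)
x0,y0=max(u-50,0),max(v-50,0);c=im[y0:y0+100,x0:x0+180,::-1]
print(x0,y0);cv2.imwrite('pics/w2c.png',cv2.resize(c,None,fx=4,fy=4,interpolation=cv2.INTER_CUBIC))
```

```text
seat [183.32598796 169.24405704]
mouth [160.43858231 167.26619349]
knob [252.20364095 189.62568346]
178 168
128 118
```

View pics/w2c.png

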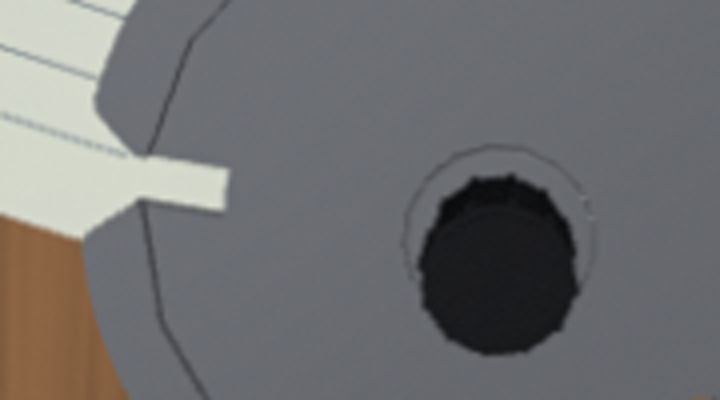

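Run:
```python
from h import *
import pickle;P,im=pickle.load(open('w2.pkl','rb'))
f=lambda a,b,z:atz(P,128+(a+.5)/4-.5,118+(b+.5)/4-.5,z)
a,b,k=f(227.5,190.5,.1273),f(143,177,.1295),f(499,279,.1723)
print(a,b,k)
d=b-a;print('slot dir',np.degrees(np.arctan2(-d[1],-d[0])))
for K in(k,np.array([.5835,.0635,0])):
  for q in(a,b):
    d=K-q;print(np.hypot(*d[:2]),np.degrees(np.arctan2(d[1],d[0])))
```

```text
[0.51438797 0.06771802 0.1273    ] [0.49363028 0.06890809 0.1295    ] [0.58338856 0.06551511 0.1723    ]
slot dir -3.2812682232385986
0.06903575231356596 -1.8286023237661946
0.08982238606878419 -2.1648262138888494
0.06924062892523244 -3.4925207102879883
0.09003228971394789 -3.4437348401845265
```

Run:
```python
from h import *
print(go([.5835,.0635,.159],np.pi-.047),go([.5835,.0635,.159],np.pi))
```

```text
(array([ 0.0002, -0.0008,  0.1381]), array([-0.0028, -0.0017, -1.3948])) (array([ 0.0002, -0.0008,  0.1381]), array([-0.0027, -0.0018, -1.4418]))
```

jog_arm(turn=[[0, 0, -0.17], [0, 0, -0.34], [0, 0, -0.51], [0, 0, -0.68], [0, 0, -0.85], [0, 0, -1.02], [0, 0, -1.19], [0, 0, -1.36], [0, 0, -1.395], [0, 0, -1.395], [0, 0, -1.395], [0, 0, -1.395], [0, 0, -1.395], [0, 0, -1.395], [0, 0, -1.395]], translation=[[0, 0, 0.02], [0, 0, 0.04], [0, 0, 0.06], [0, 0, 0.06], [0, 0, 0.06], [0, 0, 0.06], [0, -0.001, 0.06], [0, -0.001, 0.07], [0, -0.001, 0.1], [0, -0.001, 0.138], [0, -0.001, 0.138], [0, -0.001, 0.138], [0, -0.001, 0.138], [0, -0.001, 0.138], [0, -0.001, 0.138]], grip=[0.32, 0.32, 0.32, 0.32, 0.32, 0.32, 0.32, 0.32, 0.32, 0.32, 0.32, 1, 1, 1, 1])

```text
clock: 10.15
tool_pos: [0.585, 0.0637, 0.1619]
eef_rot: [0.024, 1.0, -0.0, 0.001]
contact_force: [-0.5, -1.5, 7.0]
opening: 0.386
finger_force: 12.0
```

jog_arm(turn=[[0, 0, -0.03], [0, 0, -0.047], [0, 0, -0.047], [0, 0, -0.047]], translation=[[0, 0, 0], [0, 0, 0], [0, 0, 0], [0, 0, 0]], grip=[1, 1, 1, 1])

```text
clock: 10.65
tool_pos: [0.585, 0.0638, 0.1619]
eef_rot: [0.0, 1.0, -0.0, 0.001]
contact_force: [-1.1, -0.9, 5.3]
opening: 0.381
finger_force: 12.0
```

jog_arm(turn=[[0, 0, 0], [0, 0, 0], [0, 0, 0], [0, 0, 0], [0, 0, 0], [0, 0, 0], [0, 0, 0]], translation=[[0, 0, 0], [0, 0, 0], [0, 0, -0.04], [0, 0, -0.09], [0, 0, -0.14], [0, 0, -0.14], [0, 0, -0.14]], grip=[0.32, 0.32, 0.32, 0.32, 0.32, 0.32, 0.32])

```text
clock: 11.52
tool_pos: [0.5839, 0.0634, 0.2999]
eef_rot: [-0.0, 1.0, -0.001, -0.001]
contact_force: [-0.4, -0.7, -0.6]
opening: 0.678
finger_force: 0.0
```

Run:
```python
from h import *
s=r.get_state();print(s['q'].round(2))
P=cams.camera_params('wrist');im=cams.snapshot('wrist')
import pickle;pickle.dump((P,im),open('w3.pkl','wb'))
A=np.array([.5835,.0635,0])
u,v=proj(P,A+[-.06,0,.1273]).astype(int)
x0,y0=max(u-75,0),max(v-70,0);c=im[y0:y0+140,x0:x0+150,::-1]
print(x0,y0);cv2.imwrite('pics/w3c.png',cv2.resize(c,None,fx=4,fy=4,interpolation=cv2.INTER_CUBIC))
```

```text
[ 0.35  0.76 -1.03  1.61  0.69  1.18  0.74]
177 46
```

View pics/w3c.png

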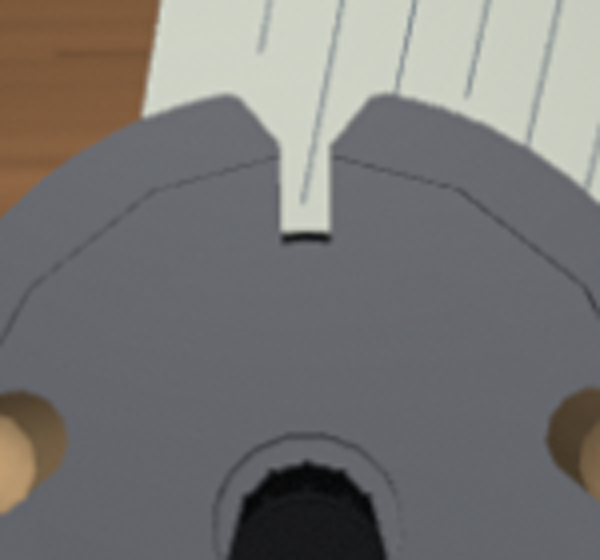

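Run:
```python
from h import *
import pickle;P,im=pickle.load(open('w3.pkl','rb'))
f=lambda a,b,z:atz(P,177+(a+.5)/4-.5,46+(b+.5)/4-.5,z)
a,b,k=f(306,233,.1273),f(305.5,145,.1313),f(307,434,.1333)
print(a,b,k,np.degrees(np.arctan2(b[1]-a[1],a[0]-b[0])))
print(f(281.5,233,.1273)[1]-f(331,233,.1273)[1])
l,rr=f(65,440,.1673),f(548,440,.1673);print((l+rr)/2, l,rr)
im=cams.snapshot('side')
for n in('stamp_mid','foot'):
    for d in models.place_of('side',n)[:1]:print(n,np.round(d['position'],3))
print(go([.47,-.284,.25],np.pi),go([.491,-.284,.25],0),r.get_state()['q'].round(2))
```

```text
[0.51151902 0.06401781 0.1273    ] [0.49166322 0.06389289 0.1313    ] [0.5591633 0.0643031 0.1333   ] -0.3604469489860933
-0.011876291133268345
[0.55544584 0.06418706 0.1673    ] [0.55548874 0.01178438 0.1673    ] [0.55540295 0.11658974 0.1673    ]
stamp_mid [ 0.488 -0.28   0.05 ]
foot [0.582 0.062 0.001]
(array([ 0.1138, -0.3474,  0.0498]), array([-0.0007, -0.0025,  0.0004])) (array([ 0.0928, -0.3474,  0.0497]), array([ 4.0000e-03, -1.1000e-03, -3.1412e+00])) [ 0.35  0.76 -1.03  1.61  0.69  1.18  0.74]
```

jog_arm(turn=[[0, 0, 0], [0, 0, 0], [0, 0, 0], [0, 0, 0], [0, 0, 0], [0, 0, 0], [0, 0, 0], [0, 0, 0], [0, 0, 0], [0, 0, 0]], translation=[[0.093, -0.347, 0.04], [0.093, -0.347, 0.04], [0.093, -0.347, 0.04], [0.093, -0.347, 0.04], [0.093, -0.347, 0.04], [0.093, -0.347, 0.04], [0.093, -0.347, 0.04], [0.093, -0.347, 0.04], [0.093, -0.347, 0.04], [0.093, -0.347, 0.04]], grip=[0.3, 0.3, 0.3, 0.3, 0.3, 0.3, 0.3, 0.3, 0.3, 0.3])

```text
clock: 12.98
tool_pos: [0.492, -0.2818, 0.261]
eef_rot: [-0.001, 1.0, 0.0, 0.0]
contact_force: [0.5, 0.5, 0.6]
opening: 0.696
finger_force: 0.0
```

Run:
```python
from h import *
s=r.get_state();print(s['q'].round(2),s['tool_pos'])
P=cams.camera_params('wrist');im=cams.snapshot('wrist')
import pickle;pickle.dump((P,im),open('w4.pkl','wb'))
for d in models.place_of('wrist','stamp_mid')[:2]:print(np.round(d['position'],4),d['p'])
u,v=proj(P,[.49,-.283,.07]).astype(int)
x0,y0=max(u-60,0),max(v-60,0);c=im[y0:y0+120,x0:x0+120,::-1]
print(x0,y0);cv2.imwrite('pics/w4c.png',cv2.resize(c,None,fx=4,fy=4,interpolation=cv2.INTER_CUBIC))
```

```text
[ 1.01  0.8  -1.06  1.72  0.78  1.11  1.27] [ 0.49204707 -0.2818066   0.26099735]
[ 0.4911 -0.2832  0.0505] 0.66
191 111
```

View pics/w4c.png

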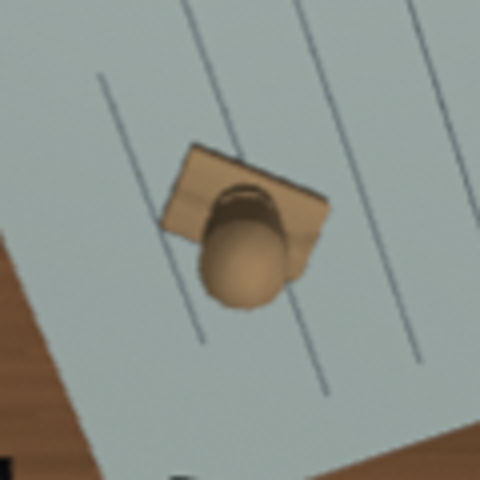

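Run:
```python
from h import *
import pickle;P,im=pickle.load(open('w4.pkl','rb'))
f=lambda a,b,z:atz(P,191+(a+.5)/4-.5,111+(b+.5)/4-.5,z)
p=f(245,265,.085);print(p)
print(go([p[0],p[1],.076],np.pi))
```

```text
[ 0.49240375 -0.2822061   0.085     ]
(array([-5.000e-04,  1.000e-04,  1.849e-01]), array([-0.0001,  0.0003,  0.0019]))
```

jog_arm(turn=[[0, 0, 0], [0, 0, 0], [0, 0, 0], [0, 0, 0], [0, 0, 0], [0, 0, 0], [0, 0, 0], [0, 0, 0], [0, 0, 0], [0, 0, 0], [0, 0, 0]], translation=[[0, 0, 0.05], [0, 0, 0.1], [0, 0, 0.15], [0, 0, 0.175], [0, 0, 0.184], [0, 0, 0.184], [0, 0, 0.184], [0, 0, 0.184], [0, 0, 0.184], [0, 0, 0.184], [0, 0, 0.184]], grip=[0.3, 0.3, 0.3, 0.3, 0.3, 0.3, 1, 1, 1, 1, 1], force=20)

```text
clock: 14.45
tool_pos: [0.4916, -0.2832, 0.077]
eef_rot: [-0.0, 1.0, -0.0, 0.0]
contact_force: [-0.0, 0.1, 2.5]
opening: 0.265
finger_force: 20.0
```

jog_arm(turn=[[0, 0, 0], [0, 0, 0], [0, 0, 0], [0, 0, 0], [0, 0, 0], [0, 0, 0], [0, 0, 0], [0, 0, 0], [0, 0, 0], [0, 0, 0], [0, 0, 0], [0, 0, 0], [0, 0, 0]], translation=[[0, 0, -0.04], [0, 0, -0.08], [0.01, 0.05, -0.12], [0.02, 0.1, -0.12], [0.03, 0.15, -0.12], [0.04, 0.2, -0.12], [0.05, 0.25, -0.12], [0.057, 0.3, -0.12], [0.057, 0.33, -0.12], [0.057, 0.347, -0.12], [0.057, 0.347, -0.12], [0.057, 0.347, -0.12], [0.057, 0.347, -0.12]], grip=[1, 1, 1, 1, 1, 1, 1, 1, 1, 1, 1, 1, 1])

```text
clock: 16.08
tool_pos: [0.4343, 0.0626, 0.1965]
eef_rot: [0.001, 1.0, -0.0, -0.0]
contact_force: [0.1, 0.4, -1.4]
opening: 0.262
finger_force: 20.0
```

Run:
```python
from h import *
s=r.get_state();print(s['q'].round(2),s['tool_pos'],s['contact_force'],go([.435,.0638,.1628],np.pi))
im=cams.snapshot('side');cv2.imwrite('pics/s5.png',cv2.resize(im[140:300,170:390,::-1],None,fx=3,fy=3,interpolation=cv2.INTER_CUBIC))
```

```text
[ 0.34  0.73 -0.96  2.15  0.91  0.76  0.33] [0.43430165 0.06256364 0.19650661] [ 0.05706357  0.41646135 -1.39621364] (array([-0.0007,  0.0013,  0.0337]), array([-0.0009, -0.0005, -0.0016]))
```

View pics/s5.png

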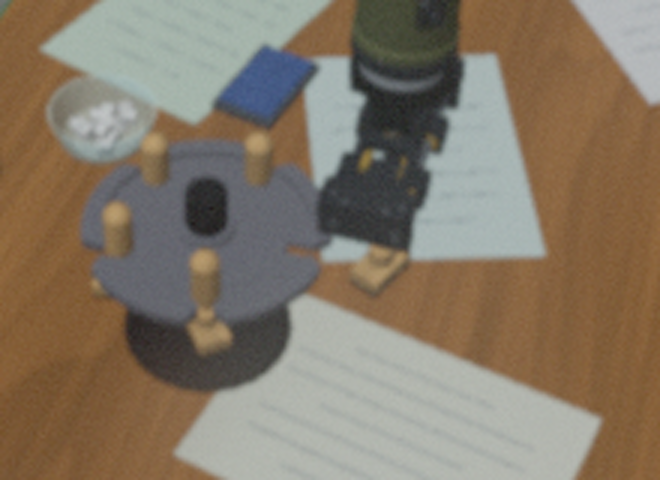

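jog_arm(turn=[[0, 0, 0], [0, 0, 0], [0, 0, 0], [0, 0, 0], [0, 0, 0], [0, 0, 0]], translation=[[0, 0.001, 0.02], [0, 0.001, 0.034], [0, 0.001, 0.034], [-0.01, 0.001, 0.034], [-0.02, 0.001, 0.034], [-0.02, 0.001, 0.034]], grip=[1, 1, 1, 1, 1, 1])

```text
clock: 16.88
tool_pos: [0.4559, 0.065, 0.163]
eef_rot: [0.001, 1.0, 0.0, 0.001]
contact_force: [-0.6, -0.7, -0.9]
opening: 0.269
finger_force: 20.0
```

jog_arm(turn=[[0, 0, 0], [0, 0, 0], [0, 0, 0], [0, 0, 0], [0, 0, 0]], translation=[[-0.01, -0.001, 0], [-0.02, -0.001, 0], [-0.028, -0.001, 0], [-0.034, -0.001, 0], [-0.034, -0.001, 0]], grip=[1, 1, 1, 1, 1])

```text
clock: 17.5
tool_pos: [0.4888, 0.0639, 0.1626]
eef_rot: [0.0, 1.0, 0.0, 0.0]
contact_force: [-0.8, 0.2, 0.0]
opening: 0.266
finger_force: 20.0
```

Clear so far; continue gently inward.

jog_arm(turn=[[0, 0, 0], [0, 0, 0], [0, 0, 0], [0, 0, 0], [0, 0, 0]], translation=[[-0.005, 0, 0], [-0.01, 0, 0], [-0.013, 0, 0], [-0.016, 0, 0], [-0.016, 0, 0]], grip=[1, 1, 1, 1, 1])

```text
clock: 18.12
tool_pos: [0.5046, 0.0639, 0.1627]
eef_rot: [-0.0, 1.0, 0.0, 0.0]
contact_force: [0.6, -1.1, 0.1]
opening: 0.264
finger_force: 20.0
```

jog_arm(turn=[[0, 0, 0], [0, 0, 0], [0, 0, 0], [0, 0, 0]], translation=[[-0.001, 0, 0], [-0.002, 0, 0], [-0.003, 0, 0], [-0.003, 0, 0]], grip=[1, 1, 1, 1])

```text
clock: 18.62
tool_pos: [0.5075, 0.0639, 0.1627]
eef_rot: [-0.0, 1.0, -0.0, 0.0]
contact_force: [-0.0, 0.8, -1.4]
opening: 0.264
finger_force: 20.0
```

jog_arm(turn=[[0, 0, 0], [0, 0, 0], [0, 0, 0]], translation=[[-0.001, 0, 0], [-0.002, 0, 0], [-0.002, 0, 0]], grip=[1, 1, 1])

```text
clock: 19.0
tool_pos: [0.5087, 0.0638, 0.1626]
eef_rot: [-0.0, 1.0, -0.0, -0.001]
contact_force: [-3.2, 0.3, 0.3]
opening: 0.266
finger_force: 20.0
```

jog_arm(turn=[[0, 0, 0], [0, 0, 0], [0, 0, 0], [0, 0, 0]], translation=[[0, 0, 0.002], [0, 0, 0.004], [0, 0, 0.005], [0, 0, 0.005]], grip=[1, 1, 1, 1])

```text
clock: 19.5
tool_pos: [0.5089, 0.0638, 0.1574]
eef_rot: [-0.0, 1.0, -0.0, -0.001]
contact_force: [-3.3, 0.5, -2.0]
opening: 0.265
finger_force: 20.0
```

jog_arm(turn=[[0, 0, 0], [0, 0, 0], [0, 0, 0]], translation=[[0, 0, 0.001], [0, 0, 0.0015], [0, 0, 0.0015]], grip=[1, 1, 1])

```text
clock: 19.88
tool_pos: [0.5089, 0.0638, 0.1561]
eef_rot: [-0.0, 1.0, -0.0, -0.0]
contact_force: [-4.4, -0.5, 0.7]
opening: 0.264
finger_force: 20.0
```

jog_arm(turn=[[0, 0, 0], [0, 0, 0], [0, 0, 0]], translation=[[0, 0, 0.0005], [0, 0, 0.001], [0, 0, 0.001]], grip=[1, 1, 1])

```text
clock: 20.25
tool_pos: [0.5089, 0.0639, 0.1558]
eef_rot: [-0.0, 1.0, -0.0, -0.0]
contact_force: [-6.1, -1.2, 7.3]
opening: 0.265
finger_force: 20.0
```

jog_arm(turn=[[0, 0, 0], [0, 0, 0], [0, 0, 0], [0, 0, 0], [0, 0, 0], [0, 0, 0], [0, 0, 0], [0, 0, 0], [0, 0, 0], [0, 0, 0]], translation=[[0.0007, 0, -0.0007], [0.0007, 0, -0.0007], [0.0007, 0, -0.0007], [0.0007, 0, -0.0007], [0.0007, 0, -0.0007], [0.0007, 0, -0.02], [0.0007, 0, -0.06], [0.0007, 0, -0.11], [0.0007, 0, -0.144], [0.0007, 0, -0.144]], grip=[1, 0.4, 0.4, 0.4, 0.4, 0.4, 0.4, 0.4, 0.4, 0.4])

```text
clock: 21.5
tool_pos: [0.5099, 0.0647, 0.3015]
eef_rot: [0.0, 1.0, 0.001, 0.003]
contact_force: [-0.5, -0.2, 0.4]
opening: 0.597
finger_force: 0.0
```

Run:
```python
from h import *
s=r.get_state();print(s['tool_pos'],s['contact_force'])
P=cams.camera_params('wrist');im=cams.snapshot('wrist')
import pickle;pickle.dump((P,im),open('w6.pkl','wb'))
A=np.array([.5835,.0638,0])
for x,z in((-.075,.2153-.04),(0,.1723)):print(proj(P,A+[x,0,z]))
u,v=proj(P,A+[-.06,0,.1273]).astype(int)
x0,y0=max(u-75,0),max(v-70,0);c=im[y0:y0+140,x0:x0+150,::-1]
a=cv2.resize(c,None,fx=3,fy=3,interpolation=cv2.INTER_CUBIC)
im=cams.snapshot('side');b=cv2.resize(im[165:270,185:290,::-1],(420,420),interpolation=cv2.INTER_CUBIC)
print(x0,y0);o=np.zeros((420,870,3),np.uint8);o[:,:a.shape[1]]=a;o[:,450:]=b;cv2.imwrite('pics/w6.png',cv2.resize(o,(800,386)))
```

```text
[0.50993093 0.06471872 0.30153708] [-0.45312656 -0.2308583   0.43532509]
[250.87851599 186.76029442]
[251.03253613 262.51496102]
176 118
```

View pics/w6.png

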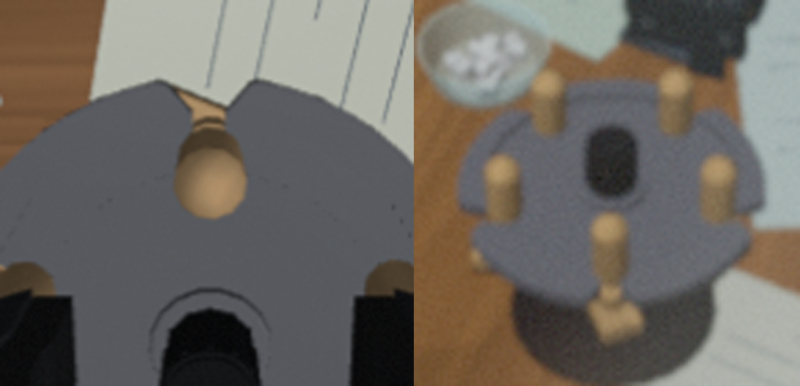

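```bash
python3 -c "
from plant import r
print(r.finish_job())"
```

```text
the job is handed in; nothing more can be done
None
```

The carousel's empty place now faces the front (within about half a degree by the wrist camera), the loose stamp hangs upright at the end of the slot with its grip down behind the rim, contact forces on it stayed below about 10 N, nothing else was touched, and I handed the job in at about 21.6 s.

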